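# Put the lamp's flat battery pack on charge

### The job

The battery pack in the yellow work lamp is flat: put it on charge. It sits locked flush in a push-push bay, so press it down slowly until you feel the stop and let go to make it pop up, lift it out, slide it into the empty bay of the charger and press it down slowly once more until you feel the stop there, so that it stays locked flush when you let go. Stop pushing as soon as you feel the stop and do not drop the pack, for the contacts under it take no more than 22 N; leave the other things alone.

Things in the scene. Friction and masses are not known exactly. Their poses are not given: they have to be found in the camera images.
- pack: battery pack, a block 56 mm (its x) by 36 mm (its y) by 70 mm high, 0.20 to 0.33 kg, black case, red cap 13 mm high; origin at the centre of its underside, z up. It fits a bay either way round, long side along the bay's x, with 1.5 mm play on each side. Grip it across the 36 mm.
- work_lamp: cordless work lamp, fixed to the bench: black middle part between yellow cheeks, LED panel on the front (-x) side, cooling fins behind, dark bent-tube stand; about 170 mm (x) by 136 mm (y), flat top 95 mm high; origin on the bench under the middle of its battery bay, z up. The bay opens upward and holds the pack.
- charger: battery charger, fixed to the bench: grey middle part between black rounded cheeks, a green and a red indicator on the low black step at its front (-x) side; about 156 mm (x) by 104 mm (y), flat grey top 95 mm high; origin on the bench under the middle of its battery bay, z up. The bay opens upward and is empty, its cradle up.
- work_lamp_bay (a point): centre of the lamp's bay mouth, level with the flat top, 95 mm above the bench; axes as the lamp's. The opening is 59 mm (x) by 39 mm (y), with upright walls; round it the top is flat out to 35 mm either side in y.
- charger_bay (a point): centre of the charger's bay mouth, level with the flat top, 95 mm above the bench; axes as the charger's. The opening is 59 mm (x) by 39 mm (y), with upright walls; round it the top is flat out to 35 mm either side in y.
- work_lamp_cradle (a joint): how far the lamp's sprung cradle (grey plate with brass contacts; the pack stands on it) is pressed down, m. 0: up, floor 47 mm above the bench, the pack 22 mm proud of the top. 0.021: locked, pack flush. Push-push latch: pressed from locked to its stop and let go, it rises to 0; pressed from 0 to the stop and let go, it stays at 0.021. A shorter press changes nothing. Starts locked.
- charger_cradle (a joint): the same for the charger's cradle, an equal latch: 0 up, 0.021 locked. Starts up. In both bays the stop lies 6 to 18 mm below the locked height; how deep depends on how the latch is set inside, differs from latch to latch and cannot be seen, only felt: the pack moves under 2 to 9 N of push, then comes against the stop and the force climbs at once. Press at 15 mm/s or slower.
- tape_measure: yellow tape measure, 73 x 85 x 35 mm, lying beside the work; origin at the centre of its underside. A bystander.
- marker: white marker pen with a blue cap, 17 x 135 x 16 mm, lying beside the work; origin at the centre of its underside. A bystander.
- hex_key: dark steel hex key, 39 x 104 x 7 mm, lying behind the work; origin at the centre of its underside. A bystander.

How it is judged:
By the outcome, as a careful person would: the job done as asked, in the order asked, and still so for the second after the job is handed in, with the robot touching nothing.
It also fails if it takes over 61 s, if anything falls off the work surface, if the arm or the gripper's body presses on something with over 40 N, if the wrist force passes 120 N, or if a joint passes its speed limit or range.

### The arm

A 7-joint arm with a two-finger parallel gripper is mounted at the origin on a cart in front of the work surface, level with it; the furniture and walls round the work are solid. World frame = base frame: x ahead of the robot, y to its left, z up, the work surface at z = 0. Lengths are in mm, angles in rad, forces in N, time in s.
With the tool pointing down it reaches from about 350 to 900 mm from the base axis. Payload 19.9 kg.
Tool frame: the origin (TCP) lies between the finger pads; the fingertips stand 8 mm ahead of it and the grasp point (between the pads) lies 11 mm behind it; z points along the fingers, y is the line along which they close (so a half turn about z gives the same grasp; the last joint's range is limited). The gripper opens to 85 mm and grips with 20 to 120 N. Pads are 22 mm wide; open, the fingers measure 114 mm over their backs; the gripper's body (76 mm by 85 mm) begins 54 mm behind the grasp point. The pads swing forward as they close: fully open they stand 13 mm farther back than shut.
Start: joints at [-1.351, 0.417, -0.01, 1.614, 0.005, 1.111, -0.053], TCP at [161.148, 603.849, 239.26] pointing down, gripper open.
Joint ranges: [-2.81, 2.81], [-0.39, 2.02], [-1.27, 1.25], [0.06, 2.57], [-1.19, 4.33], [0.19, 2], [-2.82, 2.82]. Speed limits (rad/s): [1.89, 1.89, 2.39, 2.39, 3.01, 3.01, 3.01].

### API

Orientations are given as a unit quaternion [x, y, z, w].
In Python, from station import bot, imaging, order, models gives the robot as it stands. The module is installed in compiled form; this text tells all that it offers.
- The arm moves only by the tool step_arm, never from a script. Its argument "steps" is a list of rows, each a list of 5 numbers: the shift along the world's x, y, z each as a share of 0.02 m, from -1 to 1, then the turn about the world's z as a share of 5 degrees, from -1 to 1, then the opening, from 0 (shut) to 1 (fully open). In form: [[tx, ty, tz, roll, fingers], ...]. A call has exactly 8 rows; each row shifts and turns the commanded pose from where the row before left it; what a row does not reach is not made up. A row lasts 1/12 s, in which the tool goes at most 41.7 mm and 7.16 degrees, less where a joint would pass 70% of its speed; a pose out of reach is approached as far as the arm can. A call with a number of a shift or a turn outside -1 to 1 is refused whole. A call with a gripper value outside its range is refused whole. The fingers move at their own pace and stop on an object; "squeeze" is the grip in N (left out, the last holds). Time passes only in rows, so rows that do not move let the fingers close, or fill a call up. It gives the time, the measured TCP pose, the force, the opening and the grip force at its end, in the units of the state.
- bot.state(): the state, without advancing time (a new reading comes with each control period).
- imaging.read_camera(name): name is "scene" or "top"; returns a dict with "color" (420x560x3 uint8, red, green, blue), "range_z" (420x560 float32, mm along the optical axis (not along the pixel's ray), 0 where there is no reading), "fov_y" (degrees; the focal length in pixels is half the picture's height over the tangent of half this angle, whatever the lens; pixels are square), "cx", "cy" (the principal point, pixels), "rvec" (rotation vector, rad) and "tvec" (3), from world to camera coordinates, as OpenCV has them. Camera axes: x right, y down, z forward; pixel columns grow to the right and rows downward; lengths in mm; the calibration is good to about 2 mm. A picture is of the moment at which its call begins.
- order.job_done(): hands the job in; it is judged then, once.
Trained networks look in a picture, given as the dict that the camera call returned (one of the last four; its "shot" number tells which), for a name from the list of things; names that differ only in an ending like _2 or _b are one class to them, and where a whole thing is asked for, a point or a joint stands for the part that bears it (a point fixed in the world has none). Each returns a list of dicts, best first, with "score" (0 to 1); they miss things now and then, are a little off and sometimes report something else, mostly with a low value. They report only what shows in the picture. A call takes as long as a camera call.
- models.search_frame(picture, target): "rect" ([left, top, right, bottom] in pixels, round what is visible of it).
- models.trace(picture, target): "mask" (420x560 bool, what is visible of it) and "rect" ([left, top, right, bottom] in pixels, round what is visible of it).
The state is a dict: "time_s": time; "joint_pos": joint angles; "joint_vel": joint speeds; "effort": joint torques, N m; "position": TCP position; "tcp_rot": TCP orientation; "force": force on the tool from outside, world axes, zero at the start; "torque": the same for the moment, N m; "grip_width": finger opening in mm; "grasp_force": force on a finger pad.
Only numpy, scipy, OpenCV 4.12 (cv2) and the standard library are available. Lean on these libraries where they do the work, as an engineer would, in place of code of your own. Each camera call takes 0.05 s, during which the arm holds its last target. There are 200 camera calls.

## Working session

There is one attempt and no reset: what is moved stays moved. The work goes in short steps, Python scripts to look and compute and a tool call to move; the robot and the scene stay as the last step left them, time stands still between calls to the robot, and variables do not carry over. Pictures are saved under pics/ and viewed, at most 10 in all, crops included, and the job is handed in when it is done.

Besides the shell and the picture viewer there is one more tool, called as name(argument=value, ...) on one line, values as JSON. step_arm: Moves the arm, as the interface text tells. Its arguments: {"type":"object","properties":{"steps":{"type":"array"},"squeeze":{"type":"number"}},"required":["steps"]}

```bash
mkdir -p pics
cat > h.py <<'E'
import numpy as np, cv2
from station import bot, imaging, order, models
def pts(p):
    z=p["range_z"].astype(float); H,W=z.shape
    f=H/2/np.tan(np.radians(p["fov_y"])/2)
    v,u=np.mgrid[:H,:W]
    c=np.stack([(u-p["cx"])/f*z,(v-p["cy"])/f*z,z],-1)
    R=cv2.Rodrigues(np.array(p["rvec"],float))[0]
    w=(c-np.array(p["tvec"],float).ravel())@R
    w[z==0]=np.nan
    return w
def save(p,n): cv2.imwrite(f"pics/{n}.png",p["color"][:,:,::-1])
E
python3 - <<'E'
from h import *
s=bot.state(); print(s)
for n in ["scene","top"]:
    p=imaging.read_camera(n); save(p,n+"0"); w=pts(p); np.savez(f"{n}0.npz",w=w,c=p["color"])
    for t in ["pack","work_lamp","charger","tape_measure","marker","hex_key"]:
        for d in models.trace(p,t)[:2]:
            m=d["mask"]; print(n,t,round(d["score"],2),np.round(d["rect"]),np.round(np.nanmedian(w[m],0)),np.round(np.nanpercentile(w[m],[3,97],axis=0)).tolist())
E
```

```text
{'time_s': 0.0, 'joint_pos': array([-1.35147516,  0.41798489, -0.01029095,  1.61419977,  0.00470275,
        1.11070464, -0.05298033]), 'joint_vel': array([-0.00023201, -0.00236911, -0.0010338 ,  0.00083852, -0.00104008,
        0.0003577 , -0.0018197 ]), 'effort': array([-1.76180914e-03, -8.64439273e+01,  6.78070430e-01, -4.34916902e+01,
        1.90733420e-02,  7.42616190e-03,  1.19190665e-05]), 'position': array([161.09803749, 603.51514018, 238.64275168]), 'tcp_rot': array([ 1.30032182e-01,  9.91509570e-01, -6.35733702e-04, -3.23579838e-05]), 'force': array([ 0.62412831, -0.83890271, -0.93774271]), 'torque': array([-0.04001297,  0.00822421,  0.00463141]), 'grasp_force': 0.0, 'grip_width': 85.52109989355431}
scene pack 0.69 [318. 231. 343. 244.] [ 533. -186.   96.] [[508.0, -204.0, 91.0], [563.0, -165.0, 99.0]]
scene work_lamp 0.83 [294. 222. 366. 291.] [ 489. -206.   73.] [[460.0, -247.0, 3.0], [604.0, -131.0, 97.0]]
scene charger 0.75 [201. 174. 254. 229.] [521. 166.  69.] [[474.0, 129.0, 13.0], [626.0, 229.0, 98.0]]
scene tape_measure 0.74 [151. 189. 177. 213.] [465. 379.  31.] 
[... 702 characters left out ...]
89. 368. 251.] [ 535. -169.   92.] [[463.0, -235.0, 6.0], [615.0, -117.0, 99.0]]
top work_lamp 0.33 [390. 240. 436. 254.] [ 456. -378.   14.] [[438.0, -441.0, 2.0], [474.0, -316.0, 21.0]]
top charger 0.86 [191. 184. 239. 244.] [556. 191.  88.] [[485.0, 135.0, 38.0], [628.0, 246.0, 100.0]]
top tape_measure 0.78 [134. 225. 161. 252.] [475. 392.  33.] [[443.0, 363.0, 12.0], [512.0, 429.0, 38.0]]
top marker 0.78 [389. 243. 433. 255.] [ 456. -380.   14.] [[439.0, -438.0, 1.0], [472.0, -319.0, 21.0]]
top marker 0.2 [323. 189. 369. 249.] [ 533. -169.   92.] [[463.0, -235.0, 7.0], [612.0, -118.0, 99.0]]
top hex_key 0.67 [254. 183. 282. 187.] [649.  57.   7.] [[638.0, 19.0, 2.0], [658.0, 93.0, 11.0]]
```

Run:
```python
from h import *
a=cv2.imread("pics/top0.png");b=cv2.imread("pics/scene0.png")
r=lambda i,x,y:cv2.resize(i[y:y+74,x:x+74],(400,300) if 0 else (300,300),interpolation=cv2.INTER_CUBIC)
o=np.vstack([np.hstack([r(a,309,182),r(a,178,177)]),np.hstack([r(b,293,219),r(b,190,165)])])
cv2.imwrite("pics/crop0.png",o)
```

```text
(no output)
```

View pics/crop0.png

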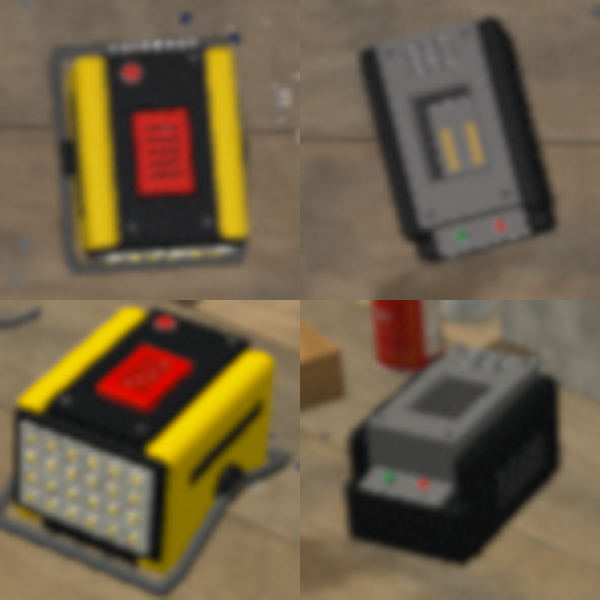

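View pics/scene0.png

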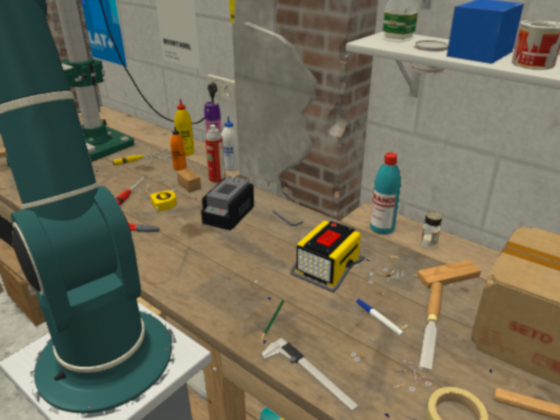

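```bash
cat >> h.py <<'E'
def rectify(p,cx,cy,z,half,res):
    """plane-z picture: columns = world x rising, rows = world y falling"""
    n=int(2*half/res); g=-half+res*(np.arange(n)+.5)
    X,Y=np.meshgrid(cx+g,cy-g); P=np.stack([X,Y,np.full_like(X,z)],-1).reshape(-1,3)
    H=p["color"].shape[0]; f=H/2/np.tan(np.radians(p["fov_y"])/2)
    K=np.array([[f,0,p["cx"]],[0,f,p["cy"]],[0,0,1]])
    uv=cv2.projectPoints(P,np.array(p["rvec"],float),np.array(p["tvec"],float),K,None)[0].reshape(n,n,2).astype(np.float32)
    return cv2.remap(p["color"],uv[...,0],uv[...,1],cv2.INTER_CUBIC)
def red(p,cx,cy,z,half=60,res=.25):
    im=rectify(p,cx,cy,z,half,res).astype(int)
    m=((im[...,0]-np.maximum(im[...,1],im[...,2]))>80).astype(np.uint8)
    n,l,st,_=cv2.connectedComponentsWithStats(m); k=1+np.argmax(st[1:,4])
    (u,v),(w,h),a=cv2.minAreaRect(np.argwhere(l==k)[:,::-1].astype(np.float32))
    L=np.array([u,v])*res-half
    yaw=-a if w>h else -a+90
    return cx+L[0],cy-L[1],w*res,h*res,(yaw+90)%180-90
E
python3 - <<'E'
from h import *
rows=[]
for n in ["top","scene"]:
    p=imaging.read_camera(n)
    print(n,np.round(red(p,536,-182,95),1), "cam",-cv2.Rodrigues(np.array(p["rvec"]))[0].T@np.array(p["tvec"]))
    rows.append(np.hstack([rectify(p,536,-182,95,75,.4)[:375,:375],rectify(p,556,190,95,75,.4)]))
    np.savez("r_"+n+".npz",a=rectify(p,556,190,95,75,.4))
o=np.vstack(rows)[:,:,::-1]; o=cv2.resize(o,(600,600)); cv2.imwrite("pics/rect.png",o)
E
```

```text
top [ 536.8 -182.8   38.9   58.     4.8] cam [ 429.22303606  -10.55784636 1390.52957039]
scene [ 536.1 -181.8   41.    64.5    4.6] cam [-321.59311104 -745.13424282  792.56770115]
```

View pics/rect.png

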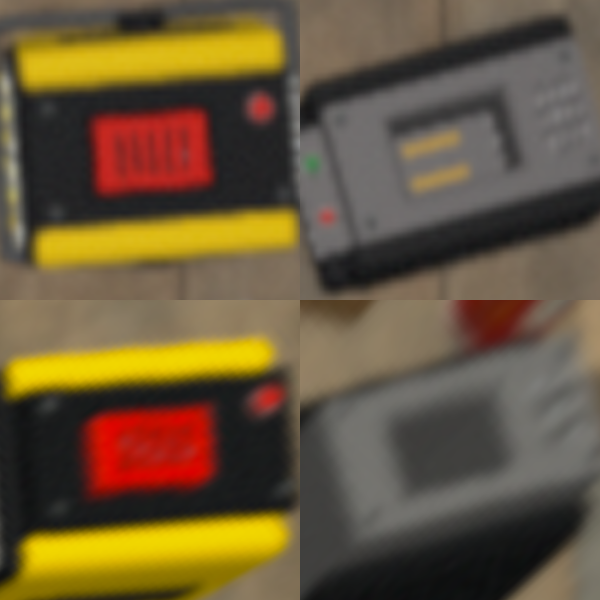

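```bash
cat > fit.py <<'E'
from h import *
from scipy.optimize import differential_evolution as DE
from scipy.ndimage import map_coordinates
def fit(g,cx,cy,half,res,edges,L=59,W=39,x0=(0,0,14),r=8):
    t=np.linspace(-.42,.42,40)
    def cost(q):
        x,y,a=q; c,s=np.cos(np.radians(a)),np.sin(np.radians(a)); tot=0
        for e in edges:   # (+x,-x,+y,-y)
            for sg,k in ((1,+3.),(-1,-3.)):
                pass
            d={'+x':(1,0),'-x':(-1,0),'+y':(0,1),'-y':(0,-1)}[e]
            def samp(off):
                if d[0]: lx,ly=d[0]*(L/2+off)+0*t,t*W
                else: lx,ly=t*L,d[1]*(W/2+off)+0*t
                X=x+c*lx-s*ly; Y=y+s*lx+c*ly
                return map_coordinates(g,[(half-(Y-cy))/res-.5,((X-cx)+half)/res-.5],order=1,mode='nearest').mean()
            tot+=sum(samp(o)-samp(-o) for o in (1.,2.,3.))
        return -tot
    b=[(cx+x0[0]-r,cx+x0[0]+r),(cy+x0[1]-r,cy+x0[1]+r),(x0[2]-6,x0[2]+6)]
    o=DE(cost,b,seed=1,tol=1e-6); return np.round(o.x,2),round(-o.fun,1)
E
python3 - <<'E'
from fit import *
for n in ["top","scene"]:
    p=imaging.read_camera(n); g=rectify(p,556,190,95,75,.4).astype(float).mean(-1)
    for e in (['+x','-x','+y','-y'],['+x','+y']): print(n,e,fit(g,556,190,75,.4,e,x0=(0,2,14)))
    # pack: cap vs black in red channel, negated
    g=-rectify(p,536,-182,96,75,.4).astype(float)[...,0]
    print('pack',fit(g,536,-182,75,.4,['+x','-x','+y','-y'],L=56,W=36,x0=(0,0,5)))
    # grey top width: 70? find cheeks edges yaw
    g=-rectify(p,556,190,95,75,.4).astype(float).mean(-1)
    for W in (66,68,70,72,74): print(W,fit(g,556,190,75,.4,['+y','-y'],L=59,W=W,x0=(0,2,14)))
E
```

```text
top ['+x', '-x', '+y', '-y'] (array([557.13, 196.26,  11.52]), np.float64(135.2))
top ['+x', '+y'] (array([558.9 , 194.14,  15.02]), np.float64(157.6))
pack (array([ 536.89, -182.77,    4.65]), np.float64(1002.3))
66 (array([548.63, 190.9 ,  15.84]), np.float64(157.9))
68 (array([549.24, 190.46,  15.81]), np.float64(199.5))
70 (array([552.33, 191.27,  15.86]), np.float64(229.7))
72 (array([552.36, 191.17,  15.84]), np.float64(239.1))
74 (array([553.24, 191.26,  15.68]), np.float64(223.3))
scene ['+x', '-x', '+y', '-y'] (array([555.95, 193.02,  15.38]), np.float64(204.1))
scene ['+x', '+y'] (array([554.41, 194.18,  14.15]), np.float64(91.9))
pack (array([ 536.04, -181.74,    3.86]), np.float64(899.8))
66 (array([564.  , 196.67,  17.56]), np.float64(117.1))
68 (array([564.  , 196.41,  17.47]), np.float64(128.0))
70 (array([564.  , 196.13,  17.36]), np.float64(129.5))
72 (array([564.  , 195.62,  17.21]), np.float64(121.3))
74 (array([564.  , 194.6 ,  17.99]), np.float64(108.3))
```

step_arm(steps=[[0.47,-0.98,0,0.1,0],[0.47,-0.98,0,0.1,0],[0.47,-0.98,0,0.1,0],[0.47,-0.98,0,0.1,0],[0.47,-0.98,0,0.1,0],[0.47,-0.98,0,0.1,0],[0.47,-0.98,0,0.1,0],[0.47,-0.98,0,0.1,0]], squeeze=40)

```text
time_s: 1.57
position: [236.7, 446.1, 239.3]
tcp_rot: [0.095, 0.995, 0.0, 0.0]
force: [0.5, 0.4, -1.0]
grip_width: -0.2
grasp_force: 0.0
```

step_arm(steps=[[0.47,-0.98,0,0.1,0],[0.47,-0.98,0,0.1,0],[0.47,-0.98,0,0.1,0],[0.47,-0.98,0,0.1,0],[0.47,-0.98,0,0.1,0],[0.47,-0.98,0,0.1,0],[0.47,-0.98,0,0.1,0],[0.47,-0.98,0,0.1,0]])

```text
time_s: 2.23
position: [311.9, 289.3, 239.4]
tcp_rot: [0.06, 0.998, 0.0, 0.0]
force: [-0.3, 1.4, 0.4]
grip_width: -0.2
grasp_force: 0.0
```

step_arm(steps=[[0.47,-0.98,0,0.1,0],[0.47,-0.98,0,0.1,0],[0.47,-0.98,0,0.1,0],[0.47,-0.98,0,0.1,0],[0.47,-0.98,0,0.1,0],[0.47,-0.98,0,0.1,0],[0.47,-0.98,0,0.1,0],[0.47,-0.98,0,0.1,0]])

```text
time_s: 2.9
position: [387.1, 132.4, 239.5]
tcp_rot: [0.025, 1.0, 0.0, 0.0]
force: [0.2, 0.6, 0.4]
grip_width: -0.3
grasp_force: 0.0
```

step_arm(steps=[[0.47,-0.98,0,0.1,0],[0.47,-0.98,0,0.1,0],[0.47,-0.98,0,0.1,0],[0.47,-0.98,0,0.1,0],[0.47,-0.98,0,0.1,0],[0.47,-0.98,0,0.1,0],[0.47,-0.98,0,0.1,0],[0.47,-0.98,0,0.1,0]])

```text
time_s: 3.57
position: [462.3, -24.4, 239.4]
tcp_rot: [-0.01, 1.0, 0.0, 0.0]
force: [-0.0, -0.4, 0.3]
grip_width: -0.1
grasp_force: 0.0
```

step_arm(steps=[[0.46,-0.99,-0.6,0.09,0],[0.46,-0.99,-0.6,0.09,0],[0.46,-0.99,-0.6,0.09,0],[0.46,-0.99,-0.6,0.09,0],[0.46,-0.99,-0.6,0.09,0],[0.46,-0.99,-0.6,0.09,0],[0.46,-0.99,-0.6,0.09,0],[0.46,-0.99,-0.6,0.09,0]])

```text
time_s: 4.23
position: [536.0, -182.7, 142.6]
tcp_rot: [-0.041, 0.999, 0.0, 0.0]
force: [0.4, 0.3, 0.2]
grip_width: -0.0
grasp_force: 0.0
```

step_arm(steps=[[0,0,-0.3,0,0],[0,0,-0.3,0,0],[0,0,-0.3,0,0],[0,0,-0.2,0,0],[0,0,-0.1,0,0],[0,0,-0.05,0,0],[0,0,0,0,0],[0,0,0,0,0]])

```text
time_s: 4.9
position: [535.7, -181.5, 118.6]
tcp_rot: [-0.041, 0.999, -0.0, 0.0]
force: [-0.0, -0.1, -0.1]
grip_width: -0.1
grasp_force: 0.0
```

step_arm(steps=[[0,0,-0.2,0,0],[0,0,-0.2,0,0],[0,0,-0.1,0,0],[0,0,-0.06,0,0],[0,0,-0.04,0,0],[0,0,-0.02,0,0],[0,0,0,0,0],[0,0,0,0,0]])

```text
time_s: 5.57
position: [535.6, -181.8, 105.9]
tcp_rot: [-0.041, 0.999, -0.0, 0.0]
force: [-0.2, 0.0, 0.4]
grip_width: 0.1
grasp_force: 0.0
```

step_arm(steps=[[0,0,-0.05,0,0],[0,0,-0.05,0,0],[0,0,-0.05,0,0],[0,0,-0.05,0,0],[0,0,-0.05,0,0],[0,0,0,0,0],[0,0,0,0,0],[0,0,0,0,0]])

```text
time_s: 6.23
position: [535.5, -181.8, 101.0]
tcp_rot: [-0.041, 0.999, -0.0, 0.0]
force: [-2.3, 0.7, 5.2]
grip_width: 0.1
grasp_force: 2.9
```

step_arm(steps=[[0,0,-0.04,0,0],[0,0,-0.04,0,0],[0,0,-0.04,0,0],[0,0,0,0,0],[0,0,0,0,0],[0,0,0,0,0],[0,0,0,0,0],[0,0,0,0,0]])

```text
time_s: 6.9
position: [535.5, -181.9, 98.7]
tcp_rot: [-0.041, 0.999, -0.0, 0.0]
force: [-2.7, 0.5, 5.7]
grip_width: 0.1
grasp_force: 3.0
```

step_arm(steps=[[0,0,-0.02,0,0],[0,0,-0.02,0,0],[0,0,-0.01,0,0],[0,0,0,0,0],[0,0,0,0,0],[0,0,0,0,0],[0,0,0,0,0],[0,0,0,0,0]])

```text
time_s: 7.57
position: [535.6, -181.9, 97.7]
tcp_rot: [-0.041, 0.999, -0.0, 0.0]
force: [-1.9, 0.6, 6.7]
grip_width: -0.1
grasp_force: 3.1
```

step_arm(steps=[[0,0,-0.02,0,0],[0,0,-0.02,0,0],[0,0,-0.01,0,0],[0,0,0,0,0],[0,0,0,0,0],[0,0,0,0,0],[0,0,0,0,0],[0,0,0,0,0]])

```text
time_s: 8.23
position: [535.6, -181.8, 96.7]
tcp_rot: [-0.041, 0.999, -0.0, 0.0]
force: [-2.2, 0.8, 7.2]
grip_width: -0.2
grasp_force: 3.1
```

step_arm(steps=[[0,0,-0.02,0,0],[0,0,-0.02,0,0],[0,0,-0.01,0,0],[0,0,0,0,0],[0,0,0,0,0],[0,0,0,0,0],[0,0,0,0,0],[0,0,0,0,0]])

```text
time_s: 8.9
position: [535.5, -181.9, 95.7]
tcp_rot: [-0.041, 0.999, -0.0, 0.0]
force: [-2.8, 0.9, 6.6]
grip_width: 0.2
grasp_force: 3.2
```

step_arm(steps=[[0,0,-0.02,0,0],[0,0,-0.02,0,0],[0,0,-0.01,0,0],[0,0,0,0,0],[0,0,0,0,0],[0,0,0,0,0],[0,0,0,0,0],[0,0,0,0,0]])

```text
time_s: 9.57
position: [535.5, -181.8, 94.7]
tcp_rot: [-0.041, 0.999, -0.0, 0.0]
force: [-1.5, 0.3, 6.6]
grip_width: 0.3
grasp_force: 3.3
```

step_arm(steps=[[0,0,-0.02,0,0],[0,0,-0.02,0,0],[0,0,-0.01,0,0],[0,0,0,0,0],[0,0,0,0,0],[0,0,0,0,0],[0,0,0,0,0],[0,0,0,0,0]])

```text
time_s: 10.23
position: [535.5, -181.8, 93.7]
tcp_rot: [-0.041, 0.999, -0.0, 0.0]
force: [-2.3, 1.3, 6.5]
grip_width: -0.4
grasp_force: 3.3
```

step_arm(steps=[[0,0,-0.02,0,0],[0,0,-0.02,0,0],[0,0,-0.01,0,0],[0,0,0,0,0],[0,0,0,0,0],[0,0,0,0,0],[0,0,0,0,0],[0,0,0,0,0]])

```text
time_s: 10.9
position: [535.6, -181.9, 92.7]
tcp_rot: [-0.041, 0.999, -0.0, 0.0]
force: [-3.1, 0.4, 6.0]
grip_width: -0.2
grasp_force: 3.4
```

step_arm(steps=[[0,0,-0.02,0,0],[0,0,-0.02,0,0],[0,0,-0.01,0,0],[0,0,0,0,0],[0,0,0,0,0],[0,0,0,0,0],[0,0,0,0,0],[0,0,0,0,0]])

```text
time_s: 11.57
position: [535.6, -181.9, 91.7]
tcp_rot: [-0.041, 0.999, -0.0, 0.0]
force: [-2.9, 0.2, 6.7]
grip_width: -0.1
grasp_force: 3.5
```

step_arm(steps=[[0,0,-0.02,0,0],[0,0,-0.02,0,0],[0,0,-0.01,0,0],[0,0,0,0,0],[0,0,0,0,0],[0,0,0,0,0],[0,0,0,0,0],[0,0,0,0,0]])

```text
time_s: 12.23
position: [535.6, -181.9, 90.7]
tcp_rot: [-0.041, 0.999, -0.0, 0.0]
force: [-2.5, 1.3, 7.9]
grip_width: -0.0
grasp_force: 3.6
```

step_arm(steps=[[0,0,-0.02,0,0],[0,0,-0.02,0,0],[0,0,-0.01,0,0],[0,0,0,0,0],[0,0,0,0,0],[0,0,0,0,0],[0,0,0,0,0],[0,0,0,0,0]])

```text
time_s: 12.9
position: [535.5, -181.9, 89.9]
tcp_rot: [-0.041, 0.999, 0.0, 0.0]
force: [-4.8, 1.3, 12.2]
grip_width: 0.3
grasp_force: 6.1
```

step_arm(steps=[[0,0,0.1,0,0],[0,0,0.2,0,0],[0,0,0.4,0,0],[0,0,0.5,0,0],[0,0,0.5,0,0],[0,0,0.5,0,0.6],[0,0,0.5,0,0.6],[0,0,0.3,0,0.6]])

```text
time_s: 13.57
position: [535.9, -181.8, 151.1]
tcp_rot: [-0.041, 0.999, -0.0, 0.001]
force: [0.2, -0.6, 0.0]
grip_width: 36.0
grasp_force: 0.0
```

Run:
```python
from fit import *
o=[]
for n in ["top","scene"]:
    p=imaging.read_camera(n); g=-rectify(p,536,-182,117,75,.4).astype(float)[...,0]
    print('pack',fit(g,536,-182,75,.4,['+x','-x','+y','-y'],L=56,W=36,x0=(0,0,5)))
    m=models.trace(p,"pack")[0]; print(m["score"],np.nanpercentile(pts(p)[m["mask"]][:,2],[50,80,95]))
    o.append(rectify(p,536,-182,117,75,.5)[:,:,::-1])
cv2.imwrite("pics/pop.png",np.hstack(o)); print(bot.state()["position"],bot.state()["grip_width"])
```

```text
pack (array([ 535.01, -178.13,   10.95]), np.float64(10.2))Traceback (most recent call last):
  File "<stdin>", line 6, in <module>
IndexError: list index out of range
```

Top camera is occluded by the arm; use the scene camera.

Run:
```python
from fit import *
p=imaging.read_camera("scene"); g=-rectify(p,536,-182,117,75,.4).astype(float)[...,0]
print('pack',fit(g,536,-182,75,.4,['+x','-x','+y','-y'],L=56,W=36,x0=(0,0,5)))
m=models.trace(p,"pack")
if m: print(m[0]["score"],np.nanpercentile(pts(p)[m[0]["mask"]][:,2],[50,80,95]))
cv2.imwrite("pics/pop.png",cv2.resize(p["color"][200:290,280:380,::-1],(600,540))); print(bot.state()["position"],bot.state()["grip_width"])
```

```text
pack (array([ 536.17, -183.28,    4.65]), np.float64(527.8))
0.66 [115.20352975 117.98560191 119.46672123]
[ 535.48945682 -181.63185723  149.39054652] 51.17514418683914
```

View pics/pop.png

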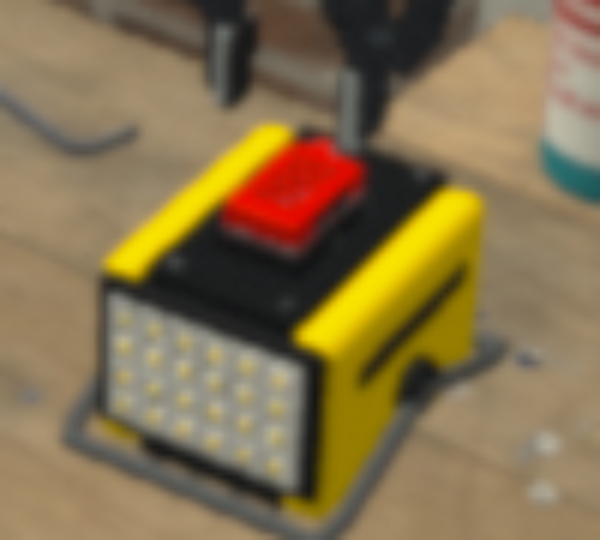

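step_arm(steps=[[0.03,-0.02,-0.4,0,0.54],[0,0,-0.4,0,0.54],[0,0,-0.4,0,0.54],[0,0,-0.4,0,0.54],[0,0,-0.3,0,0.54],[0,0,-0.1,0,0.54],[0,0,-0.1,0,0.54],[0,0,0,0,0.54]])

```text
time_s: 14.43
position: [536.1, -182.2, 107.1]
tcp_rot: [-0.041, 0.999, -0.0, -0.0]
force: [0.4, -0.2, -0.7]
grip_width: 46.1
grasp_force: 0.0
```

step_arm(steps=[[0,0,0,0,0],[0,0,0,0,0],[0,0,0,0,0],[0,0,0,0,0],[0,0,0,0,0],[0,0,0,0,0],[0,0,0,0,0],[0,0,0,0,0]], squeeze=40)

```text
time_s: 15.1
position: [536.3, -182.3, 107.6]
tcp_rot: [-0.041, 0.999, -0.0, 0.0]
force: [1.2, -1.4, 4.0]
grip_width: 35.3
grasp_force: 45.6
```

step_arm(steps=[[0,0,0.1,0,0],[0,0,0.2,0,0],[0,0,0.4,0,0],[0,0,0.5,0,0],[0,0,0.5,0,0],[0,0,0.5,0,0],[0,0,0.5,0,0],[0,0,0.5,0,0]])

```text
time_s: 15.77
position: [536.2, -182.1, 172.8]
tcp_rot: [-0.041, 0.999, -0.0, 0.0]
force: [-0.0, -0.1, -1.9]
grip_width: 34.8
grasp_force: 44.9
```

step_arm(steps=[[0,0,0.5,0,0],[0,0,0.4,0,0],[0,0,0.2,0,0],[0,0,0.1,0,0],[0,0,0,0,0],[0,0,0,0,0],[0,0,0,0,0],[0,0,0,0,0]])

```text
time_s: 16.43
position: [535.9, -182.1, 195.0]
tcp_rot: [-0.041, 0.999, -0.0, -0.0]
force: [-0.3, -1.2, -1.7]
grip_width: 35.0
grasp_force: 45.0
```

Run:
```python
from fit import *
s=bot.state(); zt=s["position"][2]-107.4+117; print(s["position"],s["force"],zt)
p=imaging.read_camera("scene"); g=-rectify(p,536,-182,zt,75,.4).astype(float)[...,0]
print('pack',fit(g,536,-182,75,.4,['+x','-x','+y','-y'],L=56,W=36,x0=(0,0,5)))
y,x=np.clip(cv2.projectPoints(np.array([[536.,-182,110]]),np.array(p["rvec"]),np.array(p["tvec"]),np.eye(3),None)[0].ravel(),-9,9)
cv2.imwrite("pics/lift.png",cv2.resize(p["color"][150:290,260:400,::-1],(560,560)))
```

```text
[ 535.9259246  -182.13020619  195.00796443] [-0.27377674 -1.20310183 -1.74864755] 204.60796442717984
pack (array([ 533.85, -180.23,    5.21]), np.float64(625.1))
```

View pics/lift.png

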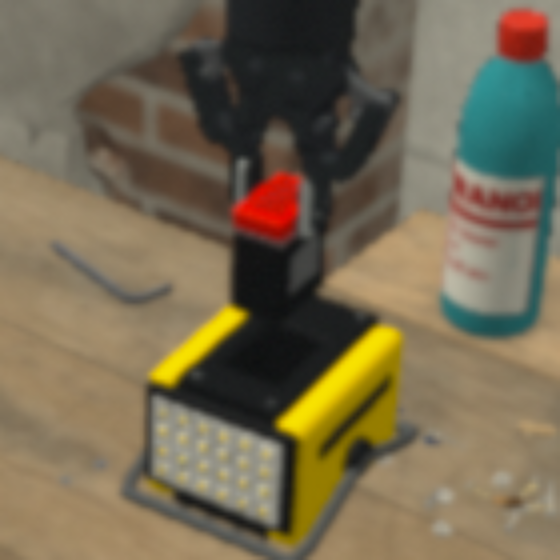

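step_arm(steps=[[0.04,0.4,0,0.09,0],[0.04,0.8,0,0.09,0],[0.04,0.9,0,0.09,0],[0.04,0.9,0,0.09,0],[0.04,0.9,0,0.09,0],[0.04,0.9,0,0.09,0],[0.04,0.9,0,0.09,0],[0.04,0.9,0,0.09,0]])

```text
time_s: 17.15
position: [542.4, -48.6, 195.4]
tcp_rot: [-0.073, 0.997, 0.0, -0.0]
force: [0.1, -0.2, -2.7]
grip_width: 35.1
grasp_force: 45.0
```

step_arm(steps=[[0.04,0.9,0,0.09,0],[0.04,0.9,0,0.09,0],[0.04,0.9,0,0.09,0],[0.04,0.9,0,0.09,0],[0.04,0.9,0,0.09,0],[0.04,0.9,0,0.09,0],[0.04,0.9,0,0.09,0],[0.04,0.9,0,0.09,0]])

```text
time_s: 17.82
position: [548.7, 95.4, 195.4]
tcp_rot: [-0.104, 0.995, 0.0, -0.0]
force: [1.4, -0.9, -1.7]
grip_width: 34.8
grasp_force: 44.9
```

step_arm(steps=[[0.04,0.9,0,0.09,0],[0.04,0.9,0,0.09,0],[0.04,0.8,0,0.09,0],[0.04,0.6,0,0.09,0],[0.04,0.4,0,0.09,0],[0.04,0.2,0,0.09,0],[0,0,0,0.09,0],[0,0,0,0.09,0]])

```text
time_s: 18.48
position: [553.9, 169.1, 195.4]
tcp_rot: [-0.135, 0.991, -0.0, -0.0]
force: [-0.4, 0.1, -0.8]
grip_width: 34.7
grasp_force: 45.0
```

Run:
```python
from fit import *
s=bot.state(); zt=s["position"][2]-107.4+117; q=s["tcp_rot"]
print(s["position"],s["force"],zt,"yaw",-2*np.degrees(np.arcsin(q[0])) )
p=imaging.read_camera("scene"); x,y=s["position"][:2]
for z in (zt,zt-3):
  g=-rectify(p,x,y,z,75,.4).astype(float)[...,0]
  print('pack',fit(g,x,y,75,.4,['-x','-y'],L=56,W=36,x0=(0,0,15)))
g=rectify(p,556,193,95,75,.4).astype(float).mean(-1)
print(fit(g,556,193,75,.4,['+x','-x','+y','-y'],x0=(0,0,14)))
cv2.imwrite("pics/over.png",cv2.resize(p["color"][100:240,160:300,::-1],(560,560)))
```

```text
[553.86446885 169.12722241 195.42473999] [-0.40464294  0.12261264 -0.78903508] 205.0247399926664 yaw 15.460097767187065
pack (array([548.77, 171.74,  21.  ]), np.float64(214.7))
pack (array([553.29, 176.46,  21.  ]), np.float64(214.7))
(array([555.92, 192.57,  13.93]), np.float64(177.9))
```

View pics/over.png

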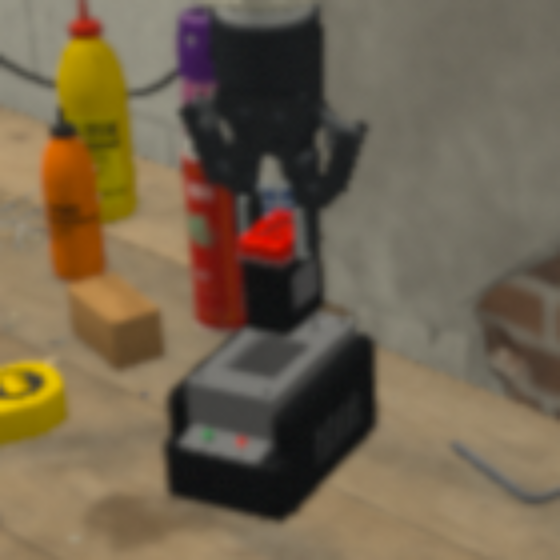

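step_arm(steps=[[0.04,0.3,0,0,0],[0.04,0.3,0,0,0],[0.04,0.3,-0.2,0,0],[0,0.2,-0.3,0,0],[0,0.08,-0.4,0,0],[0,0,-0.4,0,0],[0,0,-0.2,0,0],[0,0,0,0,0]])

```text
time_s: 19.2
position: [555.6, 192.9, 164.0]
tcp_rot: [-0.134, 0.991, -0.0, -0.001]
force: [0.0, 0.2, -1.4]
grip_width: 34.8
grasp_force: 44.9
```

step_arm(steps=[[0,0,-0.1,0,0],[0,0,-0.1,0,0],[0,0,-0.1,0,0],[0,0,-0.1,0,0],[0,0,0,0,0],[0,0,0,0,0],[0,0,0,0,0],[0,0,0,0,0]])

```text
time_s: 19.87
position: [556.2, 193.5, 157.6]
tcp_rot: [-0.135, 0.991, -0.0, 0.0]
force: [0.1, -0.3, -1.2]
grip_width: 34.9
grasp_force: 44.9
```

step_arm(steps=[[0,-0.03,0,0,0],[0,0,-0.04,0,0],[0,0,-0.04,0,0],[0,0,-0.04,0,0],[0,0,-0.04,0,0],[0,0,0,0,0],[0,0,0,0,0],[0,0,0,0,0]])

```text
time_s: 20.53
position: [556.8, 193.0, 155.1]
tcp_rot: [-0.134, 0.991, 0.0, 0.001]
force: [-0.3, -0.8, 8.1]
grip_width: 35.0
grasp_force: 46.3
```

Run:
```python
from fit import *
s=bot.state();print(s["position"],s["force"],s["torque"],-2*np.degrees(np.arcsin(s["tcp_rot"][0])))
a=np.radians(15.5);R=np.array([[np.cos(a),np.sin(a)],[-np.sin(a),np.cos(a)]]);print(R@s["torque"][:2])
p=imaging.read_camera("scene"); x,y=s["position"][:2]
cv2.imwrite("pics/rim.png",cv2.resize(p["color"][135:235,185:275,::-1],(540,600),interpolation=cv2.INTER_CUBIC))
```

```text
[556.77000735 193.0051004  155.05034128] [-0.31294044 -0.83525859  8.10572379] [-0.14340024  0.32968132  0.03282036] 15.454326503406257
[-0.05008133  0.35601301]
```

View pics/rim.png

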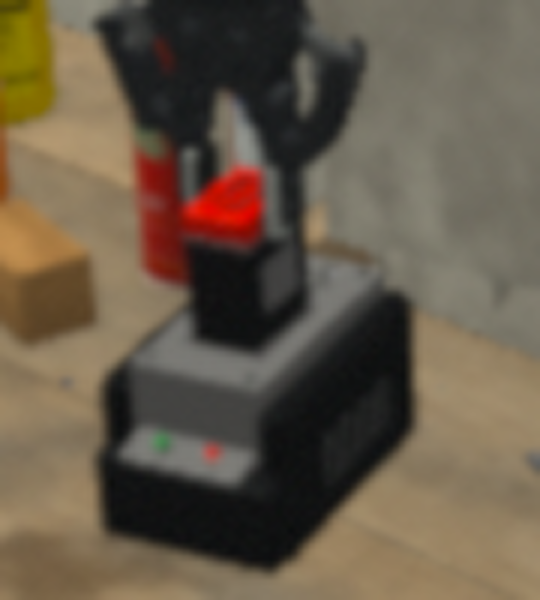

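step_arm(steps=[[0,0,0.08,0,0],[0.04,0.01,0,0,0],[0.04,0.01,0,0,0],[0,0,-0.04,0,0],[0,0,-0.04,0,0],[0,0,-0.04,0,0],[0,0,0,0,0],[0,0,0,0,0]])

```text
time_s: 21.25
position: [557.7, 193.2, 153.3]
tcp_rot: [-0.134, 0.991, -0.0, -0.0]
force: [-0.9, 0.5, -1.3]
grip_width: 35.2
grasp_force: 44.9
```

```bash
cat > st.py <<'E'
from fit import *
s=bot.state();print(s["time_s"],s["position"],s["force"],-2*np.degrees(np.arcsin(s["tcp_rot"][0])))
a=np.radians(15.5);R=np.array([[np.cos(a),np.sin(a)],[-np.sin(a),np.cos(a)]]);print("F'",R@s["force"][:2],"T'",R@s["torque"][:2])
E
python3 st.py
```

```text
21.25 [557.66216255 193.21834605 153.31792112] [-0.85658789  0.456301   -1.34965041] 15.458559216727325
F' [-0.70349304  0.66861869] T' [-0.00425584  0.06648432]
```

step_arm(steps=[[0,0,-0.05,0,0],[0,0,-0.05,0,0],[0,0,-0.05,0,0],[0,0,-0.05,0,0],[0,0,0,0,0],[0,0,0,0,0],[0,0,0,0,0],[0,0,0,0,0]])

```text
time_s: 21.92
position: [557.8, 193.3, 149.5]
tcp_rot: [-0.134, 0.991, -0.0, 0.0]
force: [-0.1, 0.4, -3.1]
grip_width: 35.3
grasp_force: 44.9
```

```bash
python3 st.py
```

```text
21.9167 [557.8026439  193.25463899 149.50834347] [-0.0850389   0.37818929 -3.10207663] 15.458152970991227
F' [0.01912062 0.38716037] T' [-0.03767715 -0.03671722]
```

step_arm(steps=[[0,0,-0.15,0,0],[0,0,-0.15,0,0],[0,0,-0.15,0,0],[0,0,-0.15,0,0],[0,0,-0.15,0,0],[0,0,-0.1,0,0],[0,0,-0.05,0,0],[0,0,0,0,0]])

```text
time_s: 22.58
position: [557.6, 193.2, 131.2]
tcp_rot: [-0.134, 0.991, -0.0, -0.0]
force: [-0.3, -0.6, -2.8]
grip_width: 35.0
grasp_force: 44.9
```

step_arm(steps=[[0,0,-0.15,0,0],[0,0,-0.15,0,0],[0,0,-0.15,0,0],[0,0,-0.15,0,0],[0,0,-0.15,0,0],[0,0,-0.1,0,0],[0,0,-0.05,0,0],[0,0,0,0,0]])

```text
time_s: 23.25
position: [557.6, 193.2, 113.2]
tcp_rot: [-0.134, 0.991, -0.0, -0.0]
force: [-0.6, 0.0, -2.3]
grip_width: 35.1
grasp_force: 44.9
```

```bash
python3 st.py
```

```text
23.25 [557.64182576 193.18767131 113.18301144] [-5.68876326e-01  1.99321416e-03 -2.25422784e+00] 15.45773468298032
F' [-0.54765389  0.15394631] T' [-0.02382805 -0.04699905]
```

Sliding freely. Down the last ~6 mm onto the cradle.

step_arm(steps=[[0,0,-0.05,0,0],[0,0,-0.05,0,0],[0,0,-0.05,0,0],[0,0,-0.05,0,0],[0,0,-0.05,0,0],[0,0,0,0,0],[0,0,0,0,0],[0,0,0,0,0]])

```text
time_s: 23.92
position: [557.8, 193.2, 108.5]
tcp_rot: [-0.134, 0.991, -0.0, 0.0]
force: [-1.0, 1.0, -1.8]
grip_width: 34.8
grasp_force: 44.9
```

step_arm(steps=[[0,0,-0.03,0,0],[0,0,-0.02,0,0],[0,0,0,0,0],[0,0,0,0,0],[0,0,0,0,0],[0,0,0,0,0],[0,0,0,0,0],[0,0,0,0,0]])

```text
time_s: 24.58
position: [557.9, 193.3, 107.6]
tcp_rot: [-0.134, 0.991, -0.0, 0.0]
force: [-0.8, -0.2, 3.3]
grip_width: 35.2
grasp_force: 45.6
```

step_arm(steps=[[0,0,0,0,0.54],[0,0,0,0,0.54],[0,0,0,0,0.54],[0,0,0,0,0.54],[0,0,0.1,0,0.54],[0,0,0.3,0,0.54],[0,0,0.5,0,0.54],[0,0,0.5,0,0.54]])

```text
time_s: 25.25
position: [557.8, 193.2, 136.5]
tcp_rot: [-0.134, 0.991, -0.0, 0.0]
force: [0.5, -0.8, -0.0]
grip_width: 46.4
grasp_force: 0.0
```

step_arm(steps=[[0,0,0.5,0,0.54],[0,0,0.1,0,0.54],[0,0,0,0,0],[0,0,0,0,0],[0,0,0,0,0],[0,0,0,0,0],[0,0,0,0,0],[0,0,0,0,0]])

```text
time_s: 25.92
position: [557.6, 193.2, 147.2]
tcp_rot: [-0.134, 0.991, -0.0, -0.0]
force: [-0.1, -0.6, 0.6]
grip_width: 0.0
grasp_force: 0.0
```

```bash
python3 st.py
python3 - <<'E'
from fit import *
p=imaging.read_camera("scene")
g=-rectify(p,557,193,117,75,.4).astype(float)[...,0]
print('pack',fit(g,557,193,75,.4,['+x','-x','-y','+y'],L=56,W=36,x0=(0,0,15)))
cv2.imwrite("pics/in.png",cv2.resize(p["color"][135:235,185:275,::-1],(540,600),interpolation=cv2.INTER_CUBIC))
E
```

```text
25.9167 [557.64453792 193.1928184  147.16855629] [-0.10952217 -0.55804269  0.64507433] 15.458608976849549
F' [-0.25466932 -0.5084784 ] T' [0.01055992 0.07557027]
pack (array([556.91, 193.65,  15.41]), np.float64(498.4))
```

View pics/in.png

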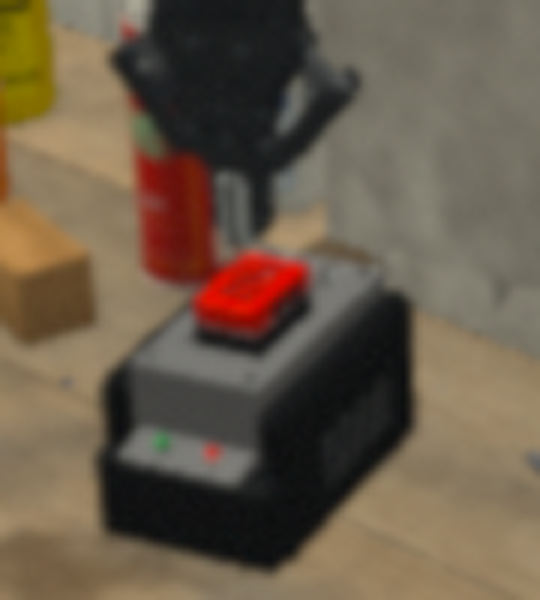

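step_arm(steps=[[0,0,-0.2,0,0],[0,0,-0.3,0,0],[0,0,-0.3,0,0],[0,0,-0.1,0,0],[0,0,-0.05,0,0],[0,0,-0.05,0,0],[0,0,-0.05,0,0],[0,0,-0.05,0,0]])

```text
time_s: 26.63
position: [557.8, 193.3, 125.5]
tcp_rot: [-0.134, 0.991, 0.0, 0.0]
force: [-0.4, -0.9, -0.2]
grip_width: -0.1
grasp_force: 0.0
```

step_arm(steps=[[0,0,-0.06,0,0],[0,0,-0.06,0,0],[0,0,-0.06,0,0],[0,0,-0.06,0,0],[0,0,-0.06,0,0],[0,0,-0.06,0,0],[0,0,-0.06,0,0],[0,0,-0.06,0,0]])

```text
time_s: 27.3
position: [557.8, 193.3, 115.8]
tcp_rot: [-0.134, 0.991, -0.0, 0.0]
force: [-0.1, 0.3, 5.5]
grip_width: 0.0
grasp_force: 2.6
```

step_arm(steps=[[0,0,-0.06,0,0],[0,0,-0.06,0,0],[0,0,-0.06,0,0],[0,0,-0.06,0,0],[0,0,-0.06,0,0],[0,0,-0.06,0,0],[0,0,-0.06,0,0],[0,0,-0.06,0,0]])

```text
time_s: 27.97
position: [557.9, 193.3, 106.3]
tcp_rot: [-0.134, 0.991, -0.0, 0.0]
force: [-0.4, -0.9, 6.1]
grip_width: -0.1
grasp_force: 3.2
```

step_arm(steps=[[0,0,-0.06,0,0],[0,0,-0.06,0,0],[0,0,-0.06,0,0],[0,0,-0.06,0,0],[0,0,-0.04,0,0],[0,0,0,0,0],[0,0,0,0,0],[0,0,0,0,0]])

```text
time_s: 28.63
position: [557.9, 193.3, 100.7]
tcp_rot: [-0.134, 0.991, 0.0, 0.0]
force: [0.0, -1.1, 5.4]
grip_width: 0.0
grasp_force: 2.9
```

step_arm(steps=[[0,0,-0.04,0,0],[0,0,-0.04,0,0],[0,0,-0.03,0,0],[0,0,0,0,0],[0,0,0,0,0],[0,0,0,0,0],[0,0,0,0,0],[0,0,0,0,0]])

```text
time_s: 29.3
position: [557.9, 193.3, 98.5]
tcp_rot: [-0.135, 0.991, 0.0, 0.0]
force: [-0.5, -0.2, 6.0]
grip_width: 0.0
grasp_force: 3.0
```

step_arm(steps=[[0,0,-0.02,0,0],[0,0,-0.02,0,0],[0,0,-0.01,0,0],[0,0,0,0,0],[0,0,0,0,0],[0,0,0,0,0],[0,0,0,0,0],[0,0,0,0,0]])

```text
time_s: 29.97
position: [557.9, 193.3, 97.6]
tcp_rot: [-0.134, 0.991, 0.0, 0.0]
force: [-0.4, -1.2, 6.3]
grip_width: 0.1
grasp_force: 3.1
```

step_arm(steps=[[0,0,-0.02,0,0],[0,0,-0.02,0,0],[0,0,-0.01,0,0],[0,0,0,0,0],[0,0,0,0,0],[0,0,0,0,0],[0,0,0,0,0],[0,0,0,0,0]])

```text
time_s: 30.63
position: [557.9, 193.3, 96.6]
tcp_rot: [-0.134, 0.991, -0.0, 0.0]
force: [-0.1, -0.6, 6.5]
grip_width: -0.3
grasp_force: 3.2
```

step_arm(steps=[[0,0,-0.02,0,0],[0,0,-0.02,0,0],[0,0,-0.01,0,0],[0,0,0,0,0],[0,0,0,0,0],[0,0,0,0,0],[0,0,0,0,0],[0,0,0,0,0]])

```text
time_s: 31.3
position: [557.9, 193.3, 95.6]
tcp_rot: [-0.134, 0.991, 0.0, 0.0]
force: [-1.2, -0.2, 8.5]
grip_width: -0.1
grasp_force: 3.8
```

step_arm(steps=[[0,0,-0.01,0,0],[0,0,-0.01,0,0],[0,0,0,0,0],[0,0,0,0,0],[0,0,0,0,0],[0,0,0,0,0],[0,0,0,0,0],[0,0,0,0,0]])

```text
time_s: 31.97
position: [557.9, 193.3, 95.3]
tcp_rot: [-0.134, 0.991, 0.0, 0.0]
force: [-1.7, -1.3, 8.8]
grip_width: 0.3
grasp_force: 4.9
```

step_arm(steps=[[0,0,-0.01,0,0],[0,0,-0.01,0,0],[0,0,0,0,0],[0,0,0,0,0],[0,0,0,0,0],[0,0,0,0,0],[0,0,0,0,0],[0,0,0,0,0]])

```text
time_s: 32.63
position: [557.9, 193.3, 95.0]
tcp_rot: [-0.134, 0.991, 0.0, 0.0]
force: [-2.1, -0.9, 11.0]
grip_width: -0.1
grasp_force: 6.0
```

Stop felt (same level as in the lamp). Let go and check.

step_arm(steps=[[0,0,0.1,0,0],[0,0,0.2,0,0],[0,0,0.4,0,0],[0,0,0.5,0,0],[0,0,0.7,0,0],[0,0,0.9,0,0],[0,0,0.9,0,0],[0,0,0.9,0,0]])

```text
time_s: 33.3
position: [557.6, 193.1, 188.1]
tcp_rot: [-0.134, 0.991, -0.0, 0.0]
force: [-0.5, -0.2, -1.0]
grip_width: 0.2
grasp_force: 0.0
```

step_arm(steps=[[-0.6,0,0.5,0,0],[-0.8,0,0.3,0,0],[-0.8,0,0,0,0],[-0.8,0,0,0,0],[-0.8,0,0,0,0],[-0.4,0,0,0,0],[0,0,0,0,0],[0,0,0,0,0]])

```text
time_s: 33.97
position: [474.1, 193.4, 203.2]
tcp_rot: [-0.135, 0.991, 0.0, 0.0]
force: [0.6, -0.5, -1.3]
grip_width: -0.2
grasp_force: 0.0
```

Run:
```python
from fit import *
p=imaging.read_camera("scene"); w=pts(p)
m=models.trace(p,"pack")
if m: print(m[0]["score"],np.round(m[0]["rect"]),np.nanpercentile(w[m[0]["mask"]],[10,50,90],axis=0).round(1))
for t in ("tape_measure","marker","hex_key"):
    for d in models.trace(p,t)[:2]: print(t,round(d["score"],2),np.nanmedian(w[d["mask"]],0).round())
print(bot.state()["position"],bot.state()["force"],bot.state()["time_s"])
cv2.imwrite("pics/end.png",cv2.resize(p["color"][115:295,140:380,::-1],(800,600),interpolation=cv2.INTER_CUBIC))
```

```text
tape_measure 0.79 [464. 381.  31.]
marker 0.65 [ 451. -387.   14.]
hex_key 0.53 [647.  38.   7.]
[474.22817847 193.08572769 202.55442782] [-0.44104999  0.5358409  -0.3339903 ] 34.2167
```

View pics/end.png

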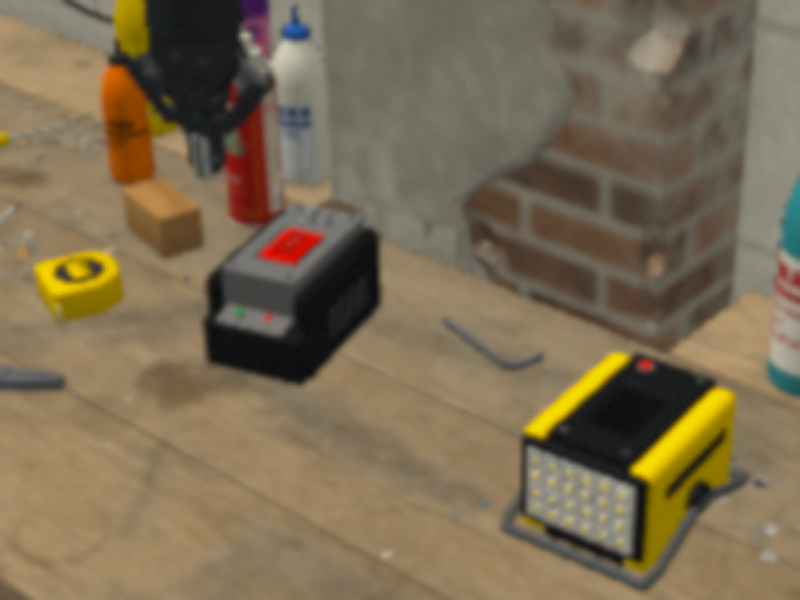

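The red cap sits flush in the charger's top at about (290,245), the lamp bay at about (630,405) is empty, and the other things look undisturbed.

```bash
python3 -c "
from station import order; print(order.job_done())"
```

```text
the job is handed in; nothing more can be done
None
```

The pack is out of the lamp and locked flush in the charger. The push force I read at each stop was about 12 N in the lamp and 11 N in the charger. Lowering into the charger, the pack caught the rim of the bay at about 8 N; I backed off, shifted it and it slid in. The job was handed in at about 34 s; the hand-in call gave no verdict.

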